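Roll the specimen gauge's jaw to its mark

ROBOT

A 6-joint arm with a two-finger parallel gripper is mounted at the origin on the work surface. World frame = base frame: x ahead of the robot, y to its left, z up, the work surface at z = 0. Lengths are in mm, angles in rad, forces in N, time in s.
With the tool pointing down it reaches from about 350 to 775 mm from the base axis. Payload 7.3 kg.
Tool frame: the origin (TCP) lies on the mounting face of the last link; the fingertips stand 178 mm ahead of it and the grasp point (between the pads) lies 159 mm ahead of it; z points along the fingers, y is the line along which they close (so a half turn about z gives the same grasp; the last joint's range is limited). The gripper opens to 92 mm and grips with 3 to 60 N. Pads are 19 mm wide; open, the fingers measure 130 mm over their backs; the gripper's body (75 mm by 190 mm) begins 47 mm behind the grasp point.
Start: joints at [1.171, 0.342, 1.524, -0, 1.275, -0.146], TCP at [131.797, 508.19, 404.741] pointing down, gripper open.
Joint ranges: [-2.53, 2.53], [-0.77, 2.02], [0.04, 2.7], [-1, 4.14], [0.28, 2.66], [-3.11, 3.11]. Speed limits (rad/s): [2.57, 2.57, 3.14, 3.14, 3.14, 3.14].

INTERFACE

Orientations are given as [roll, pitch, yaw] about the fixed x, y, z axes, in that order (R = Rz(yaw) Ry(pitch) Rx(roll)).
In Python, from plant import bot, vision, job gives the robot as it stands (bot), with the cameras (vision) and the job (job).
- The arm moves only by the tool shift_gripper, called after "Call:" by a JSON object that holds its "fn" and its "kwargs", one argument or row to a line. Schema: {"type":"object","properties":{"increments":{"type":"array","items":{"type":"array","items":{"type":"array","items":{"type":"number"},"minItems":5,"maxItems":5},"minItems":1,"maxItems":5},"minItems":1,"maxItems":1},"only":{"type":"string"},"quiet":{"type":"boolean"},"lines":{"type":"string"}},"required":["increments"],"additionalProperties":false}. increments is a list that holds a single list of rows (three levels of brackets), with 1 to 5 rows, each of 5 numbers: the finger opening in mm, then dx, dy, dz in mm, then a turn about the tool's z in rad; each row is the pose to reach, as a shift and turn from the pose commanded when the call began, along the tool's axes at that moment; what a row does not reach only later rows make up. A row lasts 1/8 s, in which the tool goes at most 62.5 mm and 0.188 rad, less where a joint would pass 70% of its speed; a pose out of reach is approached as far as the arm can. The fingers move at their own pace and stop on an object; the grip force is fixed at half the most. Time passes only in rows, so rows that do not move let the fingers close. The tool returns the time, the measured TCP pose, the force, the opening and the grip force at its end. only (a regular expression) keeps the lines of the reply that match it, lines (a string "A,B") keeps lines A to B, and quiet returns only ok. Input that does not fit is refused with a message, and nothing moves.
- bot.get_obs(): the state, without advancing time (a new reading comes with each control period).
- vision.capture(name): name is "scene" or "top" or "wrist"; returns a dict with "color" (480x640x3 uint8, red, green, blue), "K" (3x3 intrinsics, pixels), "k1" (the pictures are not rectified: a ray, as slopes to the right and down, at radius r is drawn at 1 + k1 r^2 times it, then the intrinsics apply), "R" (3x3) and "t" (3): a world point X has camera coordinates R X + t. Camera axes: x right, y down, z forward; pixel columns grow to the right and rows downward; lengths in mm; the calibration is good to about 2 mm. A picture is of the moment at which its call begins. There is no depth.
- job.close_job(): hands the job in; it is judged then, once.
The state is a dict: "time": time; "joint_positions": joint angles; "dq": joint speeds; "tau": joint torques, N m; "tool_pos": TCP position; "tcp_rot": TCP orientation; "contact_force": force on the tool from outside, world axes, zero at the start; "moment": the same for the moment, N m; "grip_width": finger opening in mm; "finger_force": force on a finger pad.
Only numpy, scipy, OpenCV 4.12 (cv2) and the standard library are available. Lean on these libraries where they do the work, as an engineer would, in place of code of your own. Each camera call takes 0.05 s, during which the arm holds its last target. There are 200 camera calls.

TASK

Close the specimen gauge's gap to the mark: stroke the top of its knurled wheel with a fingertip, towards the amber puck, until the front face of the sliding jaw lines up with the black line on the little gauge block beside it, then take the hand away. Drive the jaw only by the wheel, never by pushing the jaw, and leave the gauge block, the puck and the other things on the bench where they are; grasp nothing.

Things in the scene. Friction and masses are not known exactly. Their poses are not given: they have to be found in the camera images.
- frame: The specimen gauge: grey base plate 250 x 120 x 16 mm, fixed. Origin on the bench; x is the way the jaw closes (wheel towards puck), z up. In this frame (mm): white wheel housing x -125 to -25, y -43 to 43, top at z 66, the wheel standing 14 proud of its slot; steel anvil x 99 to 113, y -35 to 35, top at z 50. Nothing is higher than the wheel's top (z 80).
- wheel_top (a point): Highest point of the wheel's rim at rest, mid-width (80 mm above the bench; frame x -75, y 0); fixed to the frame, does not turn or sink. Rolling the wheel's top towards the puck (frame +x) moves the jaw the same way, 20 mm per radian: 4 mm of jaw for each 7 mm of fingertip stroke without slip. Rolling it back opens the jaw.
- wheel: Knurled dark steel wheel, 70 mm in diameter, 22 mm wide, on a level axle along the frame's y axis; origin at its centre (frame x -75, y 0, z 45). Sprung: it sinks straight down by up to 6 mm under a finger, starting at about 2.5 N, then 1 N per mm. Turned by friction: about 2 N of drag at the rim turns it, and it stays where it is left.
- jaw: Sliding aluminium jaw, a block 18 mm (x) x 64 mm (y) x 22 mm high, carried 7 mm clear of the base plate, its top 45 mm above the bench, axes as the frame's; origin at the foot of its front face (the face towards the puck), mid-width, 23 mm above the bench. Starts near frame x -5; 64 mm of travel towards the puck. It sinks with the wheel when that is pressed. To be moved only by the wheel.
- jaw_edge (a point): Corner of the jaw: top of its front face, on the side next to the gauge block, 45 mm above the bench.
- gauge: White gauge block 22 mm (x) x 20 mm (y) x 29 mm high, on a rail beside the jaw's track (frame y -56 to -36), top 45 mm above the bench, axes as the frame's; origin at the middle of its underside. A black line 3 mm wide runs over its top and down its jaw side at mid-length (its own x = 0). It is set somewhere 16 to 44 mm ahead of the jaw's starting face and must stay there.
- gauge_line (a point): Middle of the black line at the top of the gauge block's jaw side, 45 mm above the bench. The job is done when jaw_edge has the same frame x as this point.
- puck: Amber specimen puck, a loose upright cylinder 30 mm in diameter, 20 mm high, standing on the base plate between jaw and anvil, beyond the mark; origin at the middle of its underside.
- vial: Loose small glass jar with a white cap, 32 mm in diameter, 65 mm high, on the bench; origin at the middle of its underside.
- dish: Loose closed glass dish, 84 mm in diameter, 16 mm high, on the bench; origin at the middle of its underside.
- eyepiece: Loose black microscope eyepiece standing on the bench, up to 46 mm in diameter, 56 mm high; origin at the middle of its underside.

How it is judged:
By the outcome, as a careful person would: the job done as asked, in the order asked, and still so for the second after the job is handed in, with the robot touching nothing.
It also fails if it takes over 48 s, if anything falls off the work surface, if the arm or the gripper's body presses on something with over 40 N, if the wrist force passes 120 N, or if a joint passes its speed limit or range.

## Working session

There is one attempt and no reset: what is moved stays moved. The work goes in short steps, Python scripts to look and compute and a tool call to move; the robot and the scene stay as the last step left them, time stands still between calls to the robot, and variables do not carry over. Pictures are saved under pics/ and viewed, at most 10 in all, crops included, and the job is handed in when it is done.

```bash
ls; mkdir -p pics; cat > h.py <<'E'
import numpy as np, cv2
from plant import bot, vision, job
def ray(c,uv):
    uv=np.array(uv,float).reshape(1,1,2)
    D=np.array([c['k1'],0,0,0],float)
    p=cv2.undistortPoints(uv,np.array(c['K'],float),D)[0,0]
    R=np.array(c['R']);t=np.array(c['t'])
    return -R.T@t, R.T@np.array([p[0],p[1],1])
def onz(c,uv,z):
    o,d=ray(c,uv); return o+d*(z-o[2])/d[2]
def proj(c,X):
    p,_=cv2.projectPoints(np.array(X,float).reshape(-1,1,3),cv2.Rodrigues(np.array(c['R'],float))[0],np.array(c['t'],float),np.array(c['K'],float),np.array([c['k1'],0,0,0],float))
    return p[:,0]
def save(n,im): cv2.imwrite(f'pics/{n}.png',im[...,::-1])
E
python3 - <<'E'
from h import *
import pickle
C={}
for n in ('scene','top','wrist'):
    c=vision.capture(n);C[n]=c;save(n+'0',c['color']);o=-np.array(c['R']).T@c['t'];print(n,o,c['k1'])
pickle.dump(C,open('c0.pkl','wb'))
print(bot.get_obs())
E
```

```text
pics
plant.py
scene [1399.99310053  191.28389269  773.70074225] 0.004695249774896985
top [ 505.78895509   37.26606619 1371.04123971] -0.07754726952459977
wrist [ 48.59380656 529.84428065 384.58728382] -0.0806407296031814
{'time': 0.15, 'joint_positions': array([ 1.17099374e+00,  3.42554182e-01,  1.52475166e+00,  6.76935314e-06,
        1.27540315e+00, -1.45963713e-01]), 'dq': array([-0.00116316, -0.00302127, -0.00033003, -0.00125401,  0.00078769,
        0.00010382]), 'tau': array([ 1.09228422e-03, -4.31464577e+01, -2.44351923e+01,  7.16332113e-02,
        5.37288410e-02, -5.70231418e-05]), 'tool_pos': array([131.76318872, 508.10488275, 404.224947  ]), 'tcp_rot': array([-3.14048913e+00, -1.68771624e-04,  2.88775171e+00]), 'contact_force': array([0.25419929, 1.01414496, 0.44626761]), 'moment': array([-0.00489872,  0.00428381, -0.00042137]), 'finger_force': 0.0, 'grip_width': 91.89571719132356}
```

View pics/top0.png

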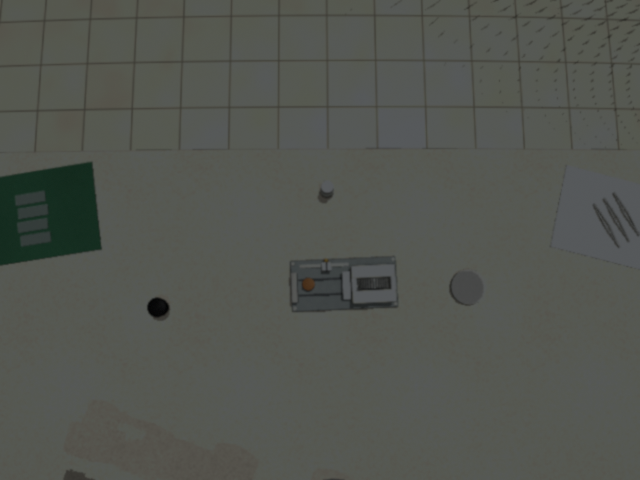

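View pics/scene0.png

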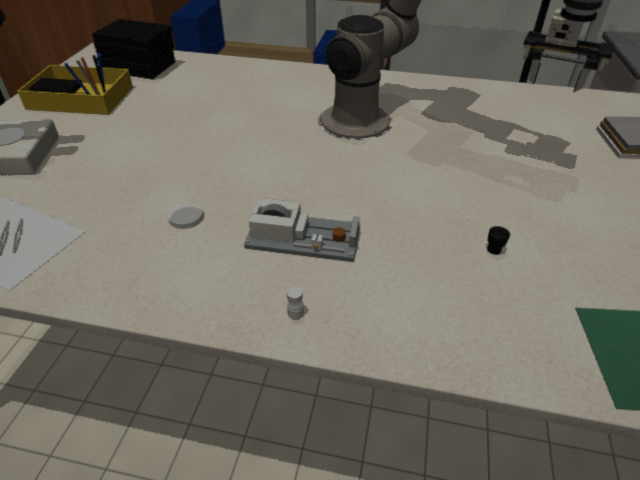

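The top view shows the gauge at about (344,284), with the wheel at (375,284), the puck at (308,284) and the gauge block at (325,265). The jaw closes towards image left (world +y).

```bash
python3 - <<'E'
from h import *
import pickle
C=pickle.load(open('c0.pkl','rb'))
a=C['top']['color'][245:325,280:410]
b=C['scene']['color'][195:265,235:370]
a=cv2.resize(a,None,fx=6,fy=6,interpolation=cv2.INTER_CUBIC); b=cv2.resize(b,None,fx=5,fy=5,interpolation=cv2.INTER_CUBIC)[:,:]
save('crop_top',cv2.convertScaleAbs(a,alpha=2)); 
c=C['top']
hsv=cv2.cvtColor(c['color'],cv2.COLOR_RGB2HSV)
m=(hsv[...,0]<20)&(hsv[...,1]>150)&(hsv[...,2]>60)
y,x=np.nonzero(m[250:320,285:330]);print('puck px',x.mean()+285,y.mean()+250,onz(c,(x.mean()+285,y.mean()+250),36))
# white housing rect
print(hsv[284,340:400].tolist()[::4]); print(c['color'][265:305:2,390].tolist(),c['color'][230,340])
E
```

```text
puck px 306.78333333333336 284.6166666666667 [567.77076406  58.14022589  36.        ]
[[98, 18, 56], [108, 14, 91], [102, 14, 90], [100, 10, 78], [100, 10, 77], [60, 7, 36], [75, 11, 46], [60, 11, 48], [60, 4, 58], [60, 4, 57], [60, 5, 51], [75, 11, 48], [45, 12, 42], [105, 12, 87], [80, 10, 76]]
[[84, 87, 88], [86, 89, 90], [86, 89, 91], [86, 89, 91], [86, 89, 91], [82, 85, 86], [59, 60, 60], [51, 52, 52], [48, 50, 49], [48, 49, 49], [43, 44, 43], [43, 43, 43], [71, 74, 72], [86, 89, 90], [86, 89, 91], [85, 88, 91], [86, 89, 91], [86, 88, 91], [66, 67, 67], [40, 43, 42]] [86 87 81]
```

View pics/crop_top.png

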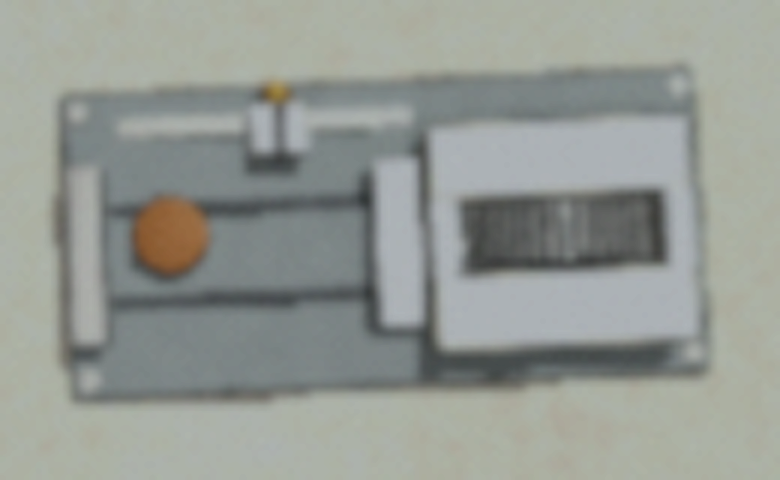

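The crop shows the plate corners, the housing and the wheel slot at crop x 462–665, y 190–270. The gauge line is at crop (281,125) and the jaw's front-face edge runs (372,158)→(380,327).

```bash
python3 - <<'E'
from h import *
import pickle
C=pickle.load(open('c0.pkl','rb'));c=C['top']
P=lambda x,y,z: onz(c,(280-.42+x/6,245-.42+y/6),z)[:2]
pl=np.array([P(62,93,16),P(690,68,16),P(705,372,16),P(72,400,16)])
ho=np.array([P(428,125,66),P(687,118,66),P(697,342,66),P(437,352,66)])
an=lambda a,b: np.arctan2(*(a-b)[::-1])
for q in(pl,ho): print(q.round(1).tolist(),an(q[0],q[1]),an(q[3],q[2]),an(q[0],q[3]),an(q[1],q[2]))
yaw=np.mean([an(pl[0],pl[1]),an(pl[3],pl[2]),an(pl[0],pl[3])+np.pi/2,an(pl[1],pl[2])+np.pi/2])
ex=np.array([np.cos(yaw),np.sin(yaw)]);ey=np.array([-ex[1],ex[0]])
o1=pl.mean(0);o2=ho.mean(0)+75*ex
print('yaw',yaw,o1,o2)
w=o1*.5+o2*.5-75*ex
print('wheel top',w)
s=np.array([P(462,190,66),P(665,190,66),P(665,270,66),P(462,270,66)]).mean(0);print('slot',s)
print('gap',(P(281,125,45)-P(372,158,45))@ex,(P(284,150,45)-P(372,158,45))@ex)
t=bot.get_obs();print(t['tool_pos'],t['tcp_rot'])
E
```

```text
[[626.7, 98.0], [635.2, -149.3], [516.0, -152.8], [506.7, 94.2]] 1.6051033823137948 1.6083322516310141 0.03160598803882606 0.029653314788922146
[[609.4, -42.6], [611.4, -140.9], [526.8, -143.0], [523.8, -45.0]] 1.5918478051520066 1.6018984790925912 0.02785486299259807 0.025180538935644016
yaw 1.6040718975905874 [571.14130662 -27.46664789] [565.3582752  -17.92349069]
wheel top [570.74499818 -97.65355074]
slot [569.338209   -93.35068531]
gap 34.39353099381806 33.633906806625866
[131.76318872 508.10488275 404.224947  ] [-3.14048913e+00 -1.68771624e-04  2.88775171e+00]
```

Call:
{"fn": "shift_gripper", "kwargs": {
  "increments": [
    [[0,-50,-32,0,0],[0,-100,-64,0,0],[0,-150,-96,0,0],[0,-200,-128,0,0],[0,-250,-160,0,0]]
  ]
}}

```text
time: 0.78
tool_pos: [334.5, 289.0, 404.7]
tcp_rot: [3.141, 0.0, 2.888]
contact_force: [0.3, 1.5, -0.0]
grip_width: 46.4
finger_force: 0.0
```

Call:
{"fn": "shift_gripper", "kwargs": {
  "increments": [
    [[0,-50,-32,0,0],[0,-100,-64,0,0],[0,-150,-96,0,0],[0,-200,-128,0,0],[0,-250,-160,0,0]]
  ]
}}

```text
time: 1.4
tool_pos: [536.5, 71.2, 404.6]
tcp_rot: [3.141, -0.0, 2.888]
contact_force: [1.3, 1.0, 0.0]
grip_width: 0.7
finger_force: 0.0
```

Call:
{"fn": "shift_gripper", "kwargs": {
  "increments": [
    [[0,-50,-32,0,-0.1],[0,-100,-64,0,-0.2],[0,-142,-90,0,-0.287],[0,-142,-90,0,-0.287],[0,-142,-90,0,-0.287]]
  ]
}}

```text
time: 2.02
tool_pos: [650.0, -49.7, 404.0]
tcp_rot: [3.141, -0.002, -3.109]
contact_force: [-0.1, 0.6, 0.5]
grip_width: 0.9
finger_force: 0.0
```

```bash
python3 - <<'E'
from h import *
import pickle
c=vision.capture('wrist');pickle.dump(c,open('c1.pkl','wb'))
save('wrist1',c['color']);print(-np.array(c['R']).T@c['t'],bot.get_obs()['joint_positions'])
E
```

```text
[564.1579571  -51.8824159  384.59253462] [-1.92991039e-01  5.82431765e-01  1.13383860e+00  3.97140858e-04
  1.42632634e+00 -1.79710914e+00]
```

View pics/wrist1.png

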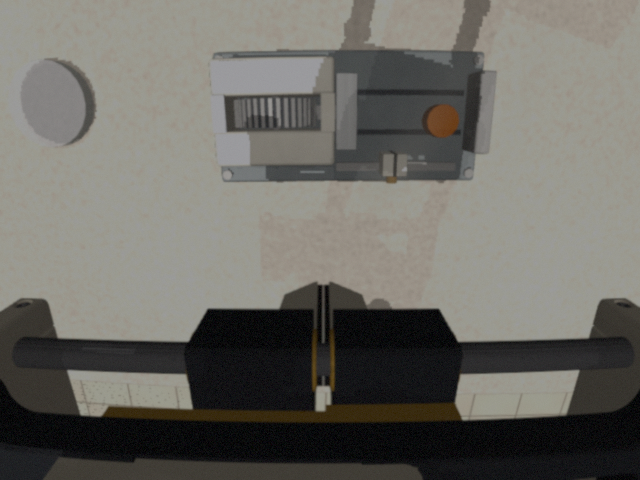

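The wrist view has the plate from (213,55) to (485,180), the wheel slot at (225–320, 95–132), the jaw at (336–357, 73–150), and the gauge line near (395,165). I'll zoom in.

```bash
python3 - <<'E'
from h import *
import pickle
c=pickle.load(open('c1.pkl','rb'))
a=cv2.resize(c['color'][40:195,200:466],None,fx=3,fy=3,interpolation=cv2.INTER_CUBIC)
save('wc1',cv2.convertScaleAbs(a,alpha=1.5))
E
```

```text
(no output)
```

View pics/wc1.png

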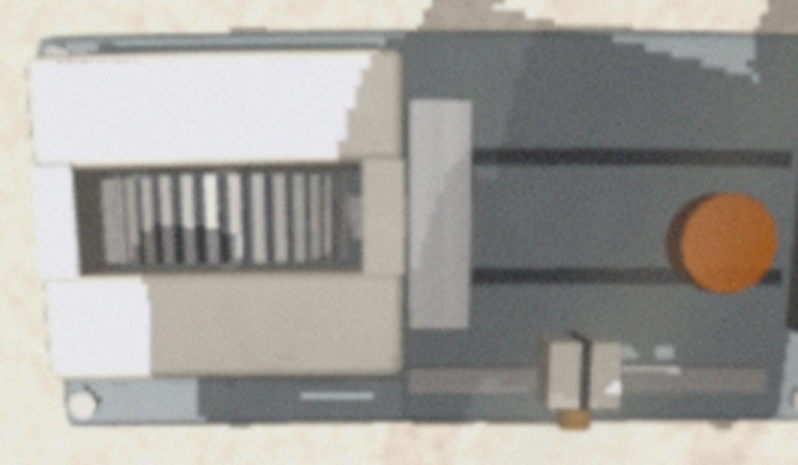

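```bash
cat >> h.py <<'E'
def an(a,b): return np.arctan2(*(a-b)[:2][::-1])
E
python3 - <<'E'
from h import *
import pickle
c=pickle.load(open('c1.pkl','rb'))
P=lambda x,y,z: onz(c,(200-.33+x/3,40-.33+y/3),z)[:2]
ho=np.array([P(402,52,66),P(33,55,66),P(50,375,66),P(402,375,66)])
print(ho.round(1).tolist(),an(ho[0],ho[1]),an(ho[3],ho[2]),'c',ho.mean(0))
s=np.array([P(75,165,66),P(362,165,66),P(75,272,66),P(362,272,66)]);print('slot',s.round(1).tolist(),s.mean(0))
j=np.array([P(472,100,45),P(468,328,45)]);g=np.array([P(585,345,45),P(586,405,45)])
print(j,g)
yaw=1.604;ex=np.array([np.cos(yaw),np.sin(yaw)]);print('gap',(g-j[1])@ex,(g-j[0])@ex)
pl=np.array([P(40,40,16),P(68,422,16)]);print('plate back corners',pl)
puck=P(727,243,36);print('puck',puck)
E
```

```text
[[520.8, -44.2], [523.7, -141.0], [607.8, -139.8], [605.1, -40.9]] 1.600639198147595 1.598959174397451 c [564.34251621 -91.49618869]
slot [[551.3, -130.7], [549.5, -53.8], [579.4, -131.6], [577.4, -52.9]] [564.40839435 -92.26059195]
[[529.90685073 -23.61073718]
 [593.27930072 -21.28583225]] [[596.95477687  13.76705406]
 [614.78491712  15.59830089]]
gap [34.91154858 36.14986867] [35.13136054 36.36968063]
plate back corners [[ 513.00166559 -152.70435975]
 [ 629.98590185 -148.3569596 ]]
puck [565.86339783  55.77526148]
```

Call:
{"fn": "shift_gripper", "kwargs": {
  "increments": [
    [[0,43,-27,25,0],[0,86,-55,60,0],[0,86,-55,105,0],[0,86,-55,134,0],[0,86,-55,134,0]]
  ]
}}

```text
time: 2.7
tool_pos: [565.1, -106.4, 269.5]
tcp_rot: [3.14, -0.004, -3.107]
contact_force: [0.7, 0.7, 0.9]
grip_width: 0.5
finger_force: 0.0
```

```bash
python3 - <<'E'
from h import *
import pickle
C={}
for n in('wrist','scene'):
    c=vision.capture(n);C[n]=c
pickle.dump(C,open('c2.pkl','wb'))
w=C['wrist']['color'];s=C['scene']
print(bot.get_obs()['tool_pos'])
b=cv2.resize(s['color'][165:265,225:365],(560,400),interpolation=cv2.INTER_CUBIC)
a=cv2.resize(w,(240,180))
im=np.zeros((580,560,3),np.uint8);im[:400]=b;im[400:,:240]=a;save('v2',cv2.convertScaleAbs(im,alpha=1.5))
E
```

```text
[ 566.37998671 -106.93845146  272.11139726]
```

View pics/v2.png

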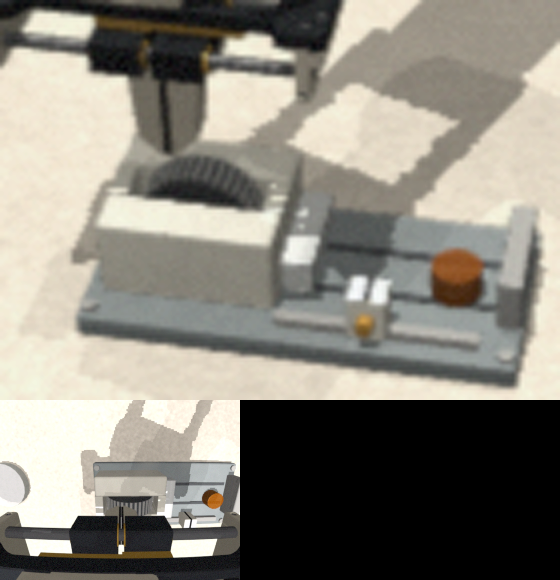

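The fingertip is tapered, about (168,150) in this crop, and hovers just behind the wheel top. The scene is undisturbed. I'll press and make the first stroke along the rim's arc.

Call:
{"fn": "shift_gripper", "kwargs": {
  "increments": [
    [[0,0,0,14,0],[0,0,1,18,0],[0,0,2,20,0],[0,0,4,19,0],[0,0,7,18,0]]
  ]
}}

```text
time: 3.42
tool_pos: [566.3, -101.3, 253.9]
tcp_rot: [-3.14, 0.002, -3.109]
contact_force: [0.3, -3.8, 5.4]
grip_width: 0.3
finger_force: 3.2
```

Call:
{"fn": "shift_gripper", "kwargs": {
  "increments": [
    [[0,0,4,-1,0],[0,0,8,-1.5,0],[0,0,12,-1,0],[0,0,16,0.5,0],[0,0,20,2,0]]
  ]
}}

```text
time: 4.05
tool_pos: [565.6, -80.6, 251.8]
tcp_rot: [-3.141, 0.002, -3.109]
contact_force: [-0.7, 0.4, 7.7]
grip_width: 0.3
finger_force: 3.6
```

Call:
{"fn": "shift_gripper", "kwargs": {
  "increments": [
    [[0,0,2,-8,0],[0,0,2,-18,0],[0,0,2,-18,0]]
  ]
}}

```text
time: 4.42
tool_pos: [565.3, -78.8, 269.6]
tcp_rot: [-3.141, 0.001, -3.108]
contact_force: [0.6, -0.2, -0.6]
grip_width: 0.5
finger_force: 0.0
```

```bash
cat > gap.py <<'E'
from h import *
import sys
c=vision.capture('top');n=sys.argv[1]
w=vision.capture('wrist')
a=cv2.resize(c['color'][250:320,285:405],(720,420),interpolation=cv2.INTER_CUBIC)
save('t'+n,cv2.convertScaleAbs(a,alpha=2))
import pickle;pickle.dump((c,w),open(f'g{n}.pkl','wb'))
for r in (278,282,290,294): print(r,c['color'][r,290:355].sum(1).astype(int).tolist())
E
python3 gap.py 3
```

```text
278 [180, 210, 248, 266, 270, 264, 226, 182, 194, 202, 201, 195, 188, 183, 179, 167, 162, 164, 170, 174, 183, 180, 171, 164, 160, 155, 154, 155, 154, 154, 151, 151, 145, 145, 147, 139, 116, 76, 72, 74, 75, 76, 69, 63, 45, 34, 27, 29, 26, 38, 96, 178, 198, 115, 30, 21, 20, 30, 59, 97, 129, 147, 151, 151, 155]
282 [165, 201, 253, 267, 272, 269, 231, 184, 198, 205, 202, 178, 149, 149, 154, 158, 158, 165, 168, 172, 172, 174, 178, 177, 179, 186, 186, 179, 179, 176, 161, 134, 116, 134, 167, 184, 155, 92, 71, 73, 63, 45, 31, 23, 24, 24, 33, 29, 37, 26, 65, 125, 160, 130, 67, 21, 40, 67, 87, 105, 111, 121, 128, 132, 136]
290 [188, 195, 247, 269, 275, 269, 238, 192, 193, 209, 214, 203, 187, 168, 145, 128, 122, 123, 123, 125, 127, 146, 174, 189, 190, 168, 125, 107, 107, 107, 109, 106, 109, 111, 107, 105, 90, 60, 53, 66, 56, 31, 25, 25, 30, 29, 33, 34, 31, 31, 34, 60, 70, 52, 49, 77, 104, 119, 130, 134, 132, 122, 106, 80, 57]
294 [182, 184, 240, 267, 275, 271, 253, 209, 174, 173, 171, 170, 171, 170, 167, 167, 166, 160, 152, 148, 145, 143, 138, 135, 122, 104, 83, 74, 74, 72, 64, 67, 69, 69, 67, 64, 51, 42, 26, 18, 19, 33, 46, 48, 45, 33, 31, 35, 30, 27, 31, 33, 42, 60, 96, 119, 135, 146, 154, 156, 158, 155, 152, 141, 122]
```

View pics/t3.png

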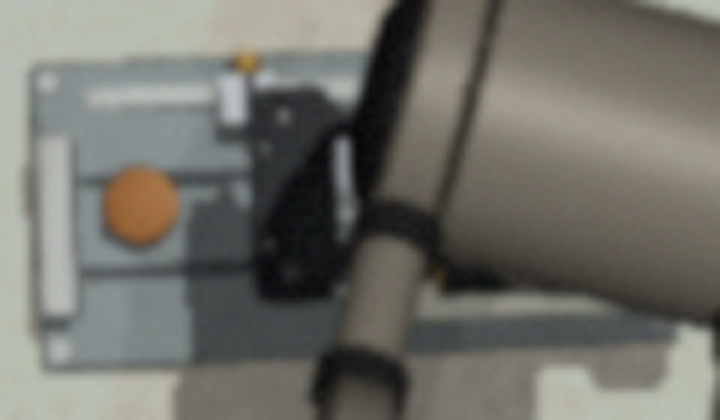

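The arm blocks the top view, so I'll go back to the earlier wrist viewpoint and measure by profile.

Call:
{"fn": "shift_gripper", "kwargs": {
  "increments": [
    [[0,0,0,-50,0],[0,-43,13,-90,0],[0,-86,26,-136,0],[0,-86,26,-136,0],[0,-86,26,-136,0]]
  ]
}}

```text
time: 5.15
tool_pos: [649.9, -49.9, 403.2]
tcp_rot: [3.141, -0.003, -3.108]
contact_force: [0.1, -0.2, -0.2]
grip_width: 0.4
finger_force: 0.0
```

```bash
cat > meas.py <<'E'
from h import *
import pickle,sys
c=vision.capture('wrist');pickle.dump(c,open(sys.argv[1]+'.pkl','wb'))
c0=pickle.load(open('c1.pkl','rb'))
yaw=1.601;ex=np.array([np.cos(yaw),np.sin(yaw)])
W=np.array([565.5,-92.]);ey=np.array([-ex[1],ex[0]])
# rectified strip at z=45: frame x -20..60 (0.25mm/px), frame y rows
for cc,n in((c0,'old'),(c,'new')):
    X=np.arange(-20,70,.25)
    out=[]
    Y=np.arange(-60,40,.5)
    G=np.array([[[*(W+(75+x)*ex+y*ey),45] for x in X] for y in Y])
    p=proj(cc,G.reshape(-1,3)).reshape(len(Y),len(X),2).astype(np.float32)
    im=cv2.remap(cc['color'],p[...,0].copy(),p[...,1].copy(),cv2.INTER_CUBIC)
    save(sys.argv[1]+'_rect_'+n,im)
    g=im.astype(float).sum(2)
    for name,a,b in(('jaw',-25,-5),('gauge',-52,-40)):
        r=g[(Y>a)&(Y<b)].mean(0)
        print(n,name,np.column_stack([X,r])[::6].round(0).astype(int).tolist() if 0 else [int(v) for v in r[::4]])
E
python3 meas.py m1
```

```text
old jaw [330, 321, 314, 314, 313, 313, 312, 313, 318, 319, 316, 313, 310, 307, 289, 231, 186, 178, 177, 177, 178, 177, 178, 179, 180, 180, 179, 180, 179, 180, 181, 182, 181, 183, 182, 183, 185, 185, 184, 187, 186, 186, 186, 186, 187, 187, 189, 190, 190, 191, 193, 194, 195, 194, 195, 195, 197, 194, 197, 199, 200, 201, 200, 202, 201, 202, 203, 202, 201, 203, 204, 202, 196, 186, 181, 178, 180, 188, 201, 206, 207, 210, 210, 210, 212, 210, 211, 209, 208, 207]
old gauge [227, 228, 224, 225, 223, 225, 224, 228, 226, 226, 226, 228, 227, 228, 227, 228, 230, 234, 239, 241, 243, 248, 249, 247, 247, 245, 243, 242, 242, 243, 243, 244, 246, 246, 247, 242, 224, 210, 211, 249, 317, 339, 342, 341, 340, 338, 339, 338, 314, 231, 169, 185, 270, 326, 332, 332, 333, 346, 357, 367, 359, 316, 265, 255, 255, 257, 255, 254, 254, 252, 251, 250, 251, 250, 249, 253, 256, 254, 250, 240, 230, 229, 229, 227, 229, 227, 227, 227, 225, 226]
new jaw [212, 207, 201, 200, 200, 195
[... 182 characters left out ...]
188, 188, 189, 188, 190, 192, 193, 194, 196, 194, 196, 197, 197, 198, 199, 200, 200, 199, 200, 202, 200, 203, 205, 203, 205, 205, 205, 206, 205, 202, 197, 188, 178, 179, 179, 189, 199, 205, 207, 209, 210, 212, 210, 211, 211, 209, 206, 207]
new gauge [226, 227, 226, 227, 227, 226, 225, 225, 227, 226, 228, 226, 227, 228, 228, 226, 231, 235, 242, 244, 247, 247, 246, 246, 244, 246, 246, 245, 247, 248, 247, 244, 244, 243, 246, 242, 226, 213, 217, 259, 321, 342, 343, 338, 338, 337, 337, 337, 321, 239, 171, 188, 269, 329, 334, 333, 336, 347, 354, 366, 365, 324, 274, 260, 256, 258, 257, 255, 249, 242, 246, 250, 250, 248, 248, 248, 246, 239, 232, 227, 227, 228, 228, 228, 228, 226, 225, 224, 226, 226]
```

The jaw moved 16.5 mm, which matches no slip, and about 19.0 mm remains. I'll repeat the same stroke, then measure again.

Call:
{"fn": "shift_gripper", "kwargs": {
  "increments": [
    [[0,43,-27,25,0],[0,86,-55,60,0],[0,86,-55,105,0],[0,86,-55,134,0],[0,86,-55,134,0]]
  ]
}}

```text
time: 5.82
tool_pos: [564.3, -107.8, 267.7]
tcp_rot: [3.139, -0.007, -3.109]
contact_force: [1.1, 0.1, 0.7]
grip_width: 0.5
finger_force: 0.0
```

Call:
{"fn": "shift_gripper", "kwargs": {
  "increments": [
    [[0,0,0,14,0],[0,0,1,18,0],[0,0,2,20,0],[0,0,4,19,0],[0,0,7,18,0]]
  ]
}}

```text
time: 6.45
tool_pos: [566.1, -101.1, 254.1]
tcp_rot: [-3.14, 0.002, -3.108]
contact_force: [-1.5, -2.5, 5.6]
grip_width: 0.3
finger_force: 3.1
```

Call:
{"fn": "shift_gripper", "kwargs": {
  "increments": [
    [[0,0,4,-1,0],[0,0,8,-1.5,0],[0,0,12,-1,0],[0,0,16,0.5,0],[0,0,20,2,0]]
  ]
}}

```text
time: 7.08
tool_pos: [565.4, -80.5, 252.1]
tcp_rot: [-3.141, 0.002, -3.108]
contact_force: [-2.0, 0.8, 6.9]
grip_width: 0.1
finger_force: 3.4
```

Call:
{"fn": "shift_gripper", "kwargs": {
  "increments": [
    [[0,0,2,-8,0],[0,0,2,-18,0],[0,0,2,-18,0]]
  ]
}}

```text
time: 7.45
tool_pos: [565.4, -78.7, 269.8]
tcp_rot: [-3.141, 0.002, -3.108]
contact_force: [-0.3, -0.4, 0.5]
grip_width: 0.2
finger_force: 0.0
```

Call:
{"fn": "shift_gripper", "kwargs": {
  "increments": [
    [[0,0,0,-50,0],[0,-43,13,-90,0],[0,-86,26,-136,0],[0,-86,26,-136,0],[0,-86,26,-136,0]]
  ]
}}

```text
time: 8.07
tool_pos: [649.9, -49.9, 403.4]
tcp_rot: [3.141, -0.002, -3.108]
contact_force: [-1.2, 0.1, -0.8]
grip_width: 0.5
finger_force: 0.0
```

```bash
cat > fin.py <<'E'
# sub-mm edges: jaw edge per frame-y band, gauge line centre, in rectified z=45 plane
from h import *
import pickle,sys
c=vision.capture('wrist');pickle.dump(c,open(sys.argv[1]+'.pkl','wb'))
yaw=1.601;ex=np.array([np.cos(yaw),np.sin(yaw)]);ey=np.array([-ex[1],ex[0]]);W=np.array([565.5,-92.])
X=np.arange(-20,70,.25);Y=np.arange(-60,40,.5)
G=np.array([[[*(W+(75+x)*ex+y*ey),45] for x in X] for y in Y])
p=proj(c,G.reshape(-1,3)).reshape(len(Y),len(X),2).astype(np.float32)
g=cv2.remap(c['color'],p[...,0].copy(),p[...,1].copy(),cv2.INTER_CUBIC).astype(float).sum(2)
for a in(-30,-20,-10,0,10,20):
    r=g[(Y>=a)&(Y<a+8)].mean(0);d=np.convolve(r,[1,1,1,0,-1,-1,-1],'same');d[:6]=d[-6:]=0
    i=d.argmin();w=-d[i-6:i+7].clip(max=0);print('jaw',a,(w@X[i-6:i+7]/w.sum()).round(2),int(d[i]))
for a in(-54,-50,-46,-42,-38):
    r=g[(Y>=a)&(Y<a+4)].mean(0);s=(X>22)&(X<38);k=(r[s].max()-r[s]-60).clip(0);i=r[s].argmin();k=k[max(i-10,0):i+11];print('line',a,(k@X[s][max(i-10,0):i+11]/k.sum()).round(2),int(r[s].min()))
E
python3 fin.py m2; python3 meas.py m2b | tail -2
```

```text
jaw -30 28.23 -104
jaw -20 28.13 -195
jaw -10 28.09 -142
jaw 0 27.9 -135
jaw 10 27.77 -178
jaw 20 27.76 -179
line -54 30.34 181
line -50 30.33 173
line -46 30.36 166
line -42 30.27 163
line -38 30.15 156
new jaw [209, 207, 201, 200, 197, 194, 186, 181, 180, 180, 178, 179, 177, 178, 178, 177, 178, 179, 179, 178, 178, 179, 176, 181, 179, 180, 181, 180, 168, 162, 196, 278, 316, 317, 317, 314, 312, 311, 310, 310, 310, 313, 316, 313, 310, 308, 303, 295, 258, 207, 195, 198, 198, 199, 200, 199, 201, 201, 201, 203, 204, 205, 203, 205, 206, 204, 208, 209, 206, 207, 207, 205, 200, 188, 182, 179, 181, 191, 201, 207, 209, 211, 212, 211, 212, 210, 210, 209, 208, 207]
new gauge [226, 225, 226, 226, 226, 225, 226, 224, 227, 228, 227, 228, 227, 229, 228, 228, 230, 239, 240, 243, 246, 249, 248, 246, 247, 245, 246, 244, 248, 247, 247, 249, 249, 243, 246, 242, 227, 216, 218, 258, 320, 342, 345, 344, 343, 338, 338, 339, 322, 237, 172, 187, 266, 326, 336, 333, 332, 333, 341, 366, 370, 324, 270, 261, 261, 258, 258, 254, 250, 244, 249, 253, 252, 250, 251, 251, 249, 240, 233, 230, 230, 227, 229, 228, 225, 226, 227, 227, 226, 228]
```

About 2.0 mm remains, so I need a 3.5 mm stroke at the crown.

Call:
{"fn": "shift_gripper", "kwargs": {
  "increments": [
    [[0,43,-21,25,0],[0,86,-42,60,0],[0,86,-42,105,0],[0,86,-42,134,0],[0,86,-42,134,0]]
  ]
}}

```text
time: 8.8
tool_pos: [564.1, -94.8, 268.0]
tcp_rot: [3.139, -0.007, -3.109]
contact_force: [-0.0, 0.6, 0.8]
grip_width: 0.4
finger_force: 0.0
```

Call:
{"fn": "shift_gripper", "kwargs": {
  "increments": [
    [[0,0,0,12,0],[0,0,0,17,0],[0,0,1.5,17,0],[0,0,3.5,17,0],[0,0,3.5,17,0]]
  ]
}}

```text
time: 9.43
tool_pos: [565.9, -91.2, 255.0]
tcp_rot: [-3.141, 0.002, -3.108]
contact_force: [-0.9, -1.8, 5.2]
grip_width: 0.5
finger_force: 2.8
```

Call:
{"fn": "shift_gripper", "kwargs": {
  "increments": [
    [[0,0,0,-9,0],[0,0,0,-18,0],[0,0,0,-50,0],[0,-43,19,-90,0],[0,-86,38,-133,0]]
  ]
}}

```text
time: 10.05
tool_pos: [650.0, -50.4, 388.0]
tcp_rot: [3.141, 0.0, -3.109]
contact_force: [0.6, -1.2, -0.1]
grip_width: 0.4
finger_force: 0.0
```

Call:
{"fn": "shift_gripper", "kwargs": {
  "increments": [
    [[0,0,0,0,0],[0,0,0,0,0],[0,0,0,0,0]]
  ]
}}

```text
time: 10.42
tool_pos: [648.6, -51.2, 384.4]
tcp_rot: [3.141, -0.004, -3.109]
contact_force: [-0.7, -0.2, -0.4]
grip_width: 0.3
finger_force: 0.0
```

```bash
python3 fin.py m3
```

```text
jaw -30 30.29 -100
jaw -20 30.12 -181
jaw -10 30.07 -140
jaw 0 29.94 -140
jaw 10 29.76 -180
jaw 20 29.68 -213
line -54 30.41 159
line -50 30.33 153
line -46 30.25 152
line -42 30.24 162
line -38 30.23 156
```

```bash
python3 - <<'E'
from h import *
c=vision.capture('wrist');a=cv2.resize(c['color'][20:180,320:520],(800,640)[:1]+(600,),interpolation=cv2.INTER_CUBIC);save('end',cv2.convertScaleAbs(a,alpha=1.6))
E
```

```text
(no output)
```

View pics/end.png

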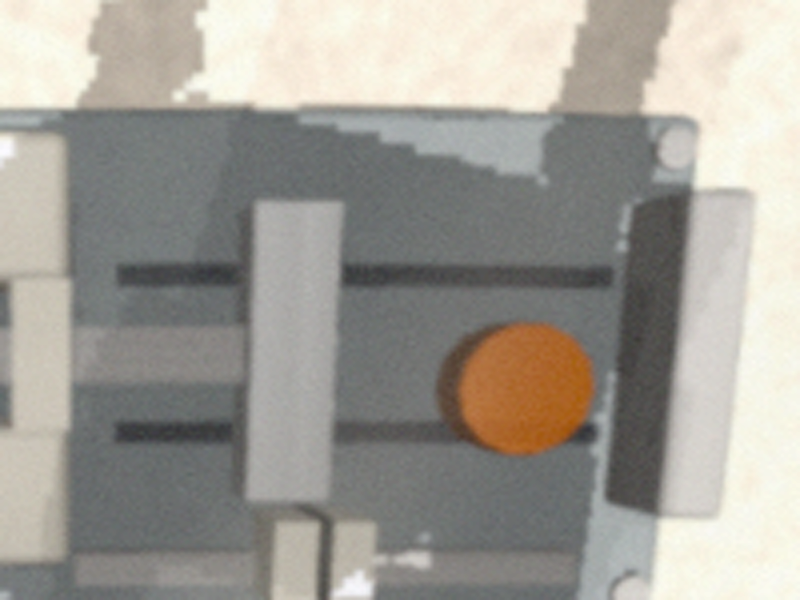

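The final view shows the jaw's front edge ending at (330,500), level with the gauge line at (326,522). The profile puts them within about 0.1 mm, the puck and gauge block are undisturbed, and the hand is clear.

```bash
python3 -c "
from plant import bot, vision, job
print(job.close_job())"
```

```text
the job is handed in; nothing more can be done
None
```

I closed the jaw to the gauge line using three wheel strokes only; the wrist camera measured the front face within about 0.1 mm of the line, the hand is clear, and I handed the job in at about 10.5 s (no verdict was returned).

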